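# Lock the board stop in the fixture rail

## Task

Take the stop with the orange grip out of the rack, drop its foot into the slot of the aluminium rail at the yellow mark, with the foot lying along the slot, until its flange sits on the rail, then twist it a quarter turn so that it locks crosswise under the rail's lips. Let go of it there, upright and fully down, and leave the white and black stops in their pockets.

Things in the scene. Friction and masses are not known exactly. Their poses are not given: they have to be found in the camera images.
- orange_stop: Loose quarter-turn stop, orange grip, hanging by its flange in a rack pocket. Origin: centre of the foot's underside; z up. Foot 15 (x) by 50 (y) by 9 mm; stem 14 mm dia.; steel flange 52 mm dia., z 19.5 to 25.5 mm; grip block 18 (x) by 50 (y), z 25.5 to 61.5 mm, parallel to the foot: pinch it across x from above, lift straight out. 0.1-0.21 kg. Turning either way locks.
- mark: Yellow mark, 12 mm bars on both lips of the fixed aluminium T-slot rail (82 mm wide). Origin: centre of the slot, level with the rail's top, 28 mm above the bench; y along the slot, x across, z up. Slot 28 mm wide, lips 7 mm thick, cavity below 68 wide, 16 high. Seated on its flange, a stop's origin is 19.5 mm below this point. A circuit board, top 52 mm over the bench, lies 100 mm or more toward +y.
- white_stop: The same stop with a white grip, in the same rack: fixed, grey, 84 x 260 x 34 mm high, three pockets (22 x 57 mm) end to end, 80 mm apart. Leave it there.
- black_stop: The same stop with a black grip, in another pocket of the same grey rack. Leave it there.
Not all that is in view belongs to the job. What is shaped like the orange_stop but blue or green is not meant.

How it is judged:
By the outcome, as a careful person would: the job done as asked, in the order asked, and still so for the second after the job is handed in, with the robot touching nothing.
It also fails if it takes over 48 s, if anything falls off the work surface, if the arm or the gripper's body presses on something with over 40 N, if the wrist force passes 120 N, or if a joint passes its speed limit or range.

## Robot

A 6-joint arm with a two-finger parallel gripper is mounted at the origin on the work surface. World frame = base frame: x ahead of the robot, y to its left, z up, the work surface at z = 0. Lengths are in m, angles in rad, forces in N, time in s.
With the tool pointing down it reaches from about 0.3 to 0.775 m from the base axis. Payload 14.6 kg.
Tool frame: the origin (TCP) lies at the very end of the fingers, on their centre line; the grasp point (between the pads) lies 19 mm behind it; z points along the fingers, y is the line along which they close (so a half turn about z gives the same grasp; the last joint's range is limited). The gripper opens to 94 mm and grips with 3 to 60 N. Pads are 16 mm wide; open, the fingers measure 119 mm over their backs; the gripper's body (75 mm by 177 mm) begins 78 mm behind the grasp point.
Start: joints at [1.132, 0.3, 1.521, -0, 1.321, -0.067], TCP at [0.2, 0.512, 0.205] pointing down, gripper open.
Joint ranges: [-3.03, 3.03], [-0.79, 2.21], [0.23, 2.52], [-1.04, 4.18], [0, 3.07], [-2.55, 2.55]. Speed limits (rad/s): [2.22, 2.22, 2.57, 3.14, 3.14, 3.14].

## Interface

Orientations are given as a unit quaternion [w, x, y, z].
In Python, from cell import sensors, grab_frame, workorder gives the robot as it stands.
- The arm moves only by the shell command python3 -m crank 'ROWS' [FORCE]. ROWS is text: rows parted by semicolons, each of 5 numbers parted by spaces: the gripper command: -1 is fully open, 1 is shut, values between are in proportion, then the shift along the tool's x, y, z each as a share of 20 mm, from -1 to 1, then the turn about the tool's z as a share of 0.12 rad, from -1 to 1. In form: jaw dx dy dz roll; .... A call has 1 to 12 rows; each row shifts and turns the commanded pose from where the row before left it, along the tool's axes as they then stand; what a row does not reach is not made up. A row lasts 1/8 s, in which the tool goes at most 62.5 mm and 10.7 degrees, less where a joint would pass 70% of its speed; a pose out of reach is approached as far as the arm can. A call with a number of a shift or a turn outside -1 to 1 is refused whole. A call with a gripper value outside its range is refused whole. The fingers move at their own pace and stop on an object; FORCE is the grip in N (left out, the last holds). Time passes only in rows, so rows that do not move let the fingers close. It gives the time, the measured TCP pose, the force, the opening and the grip force at its end, in the units of the state.
- sensors.state(): the state, without advancing time (a new reading comes with each control period).
- grab_frame(name): name is "scene" or "top" or "wrist"; returns a dict with "image" (420x560x3 uint8, red, green, blue), "range_z" (420x560 float32, m along the optical axis (not along the pixel's ray), 0 where there is no reading), "mtx" (3x3 intrinsics, pixels), "k1" (the pictures are not rectified: a ray, as slopes to the right and down, at radius r is drawn at 1 + k1 r^2 times it, then the intrinsics apply), "rvec" (rotation vector, rad) and "tvec" (3), from world to camera coordinates, as OpenCV has them. Camera axes: x right, y down, z forward; pixel columns grow to the right and rows downward; lengths in m; the calibration is good to about 2 mm. A picture is of the moment at which its call begins.
- workorder.sign_off(): hands the job in; it is judged then, once.
The state is a dict: "time": time; "q": joint angles; "joint_velocities": joint speeds; "effort": joint torques, N m; "position": TCP position; "tcp_rot": TCP orientation; "contact_force": force on the tool from outside, world axes, zero at the start; "ft_torque": the same for the moment, N m; "opening": finger opening in m; "grip_force": force on a finger pad.
Only numpy, scipy, OpenCV 4.12 (cv2) and the standard library are available. Lean on these libraries where they do the work, as an engineer would, in place of code of your own. Each camera call takes 0.05 s, during which the arm holds its last target. There are 200 camera calls.

## Working session

There is one attempt and no reset: what is moved stays moved. The work goes in short steps, Python scripts to look and compute and a shell command to move; the robot and the scene stay as the last step left them, time stands still between calls to the robot, and variables do not carry over. Pictures are saved under pics/ and viewed, at most 10 in all, crops included, and the job is handed in when it is done.

```bash
ls; mkdir -p pics
cat > h.py <<'E'
import numpy as np, cv2
from cell import sensors, grab_frame, workorder
def grab(name,tag):
    f=grab_frame(name); np.savez(f'pics/{tag}.npz',**{k:np.asarray(v) for k,v in f.items()})
    cv2.imwrite(f'pics/{tag}.png',f['image'][:,:,::-1]); return f
def load(tag): return dict(np.load(f'pics/{tag}.npz'))
def ray(f,u,v):
    K=f['mtx']; d=np.array([(u-K[0,2])/K[0,0],(v-K[1,2])/K[1,1]]); s=d.copy(); k=float(f['k1'])
    for _ in range(20): s=d/(1+k*(s@s))
    R=cv2.Rodrigues(np.asarray(f['rvec'],float))[0]; c=-R.T@np.asarray(f['tvec'],float).ravel()
    return c,R.T@np.array([s[0],s[1],1.])
def atz(f,u,v,z):
    c,d=ray(f,u,v); return c+d*(z-c[2])/d[2]
def byrange(f,u,v):
    c,d=ray(f,u,v); return c+d*f['range_z'][int(round(v)),int(round(u))]
def tri(*obs):
    A=np.zeros((3,3));b=np.zeros(3)
    for f,u,v in obs:
        c,d=ray(f,u,v); d=d/np.linalg.norm(d); P=np.eye(3)-np.outer(d,d); A+=P;b+=P@c
    return np.linalg.solve(A,b)
E
python3 - <<'E'
from h import *
for n in ('top','scene','wrist'): grab(n,n+'0')
print(sensors.state())
a=[cv2.imread(f'pics/{n}0.png') for n in('top','scene')]
E
```

```text
pics
{'time': 0.15, 'q': array([ 1.13241611e+00,  3.00333583e-01,  1.52143479e+00, -3.21807658e-05,
        1.32066287e+00, -6.66036552e-02]), 'joint_velocities': array([-5.92128082e-04, -3.16966100e-03, -2.69008842e-03,  1.48256006e-03,
        6.12452313e-04,  9.46305380e-05]), 'effort': array([ 1.32651967e-03, -5.31951535e+01, -3.52824068e+01,  7.08955480e-02,
        2.35549867e-02, -6.22894709e-05]), 'position': array([0.19973083, 0.51224864, 0.20502364]), 'tcp_rot': array([-8.96532828e-05,  1.84815649e-01,  9.82773117e-01, -4.09893387e-04]), 'contact_force': array([ 0.33234593, -0.1710627 ,  0.25505706]), 'ft_torque': array([-0.01233238, -0.04223076,  0.01696339]), 'grip_force': 0.0, 'opening': 0.09379203551199801}
```

View pics/top0.png

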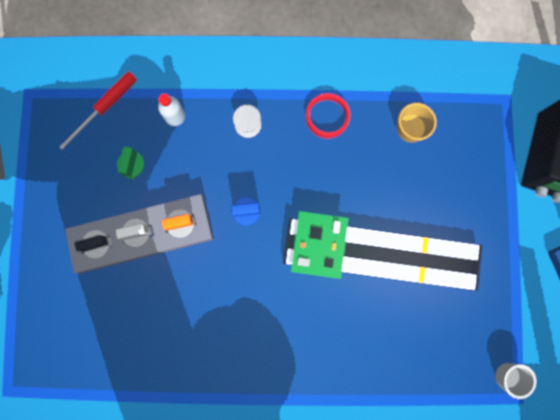

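View pics/scene0.png

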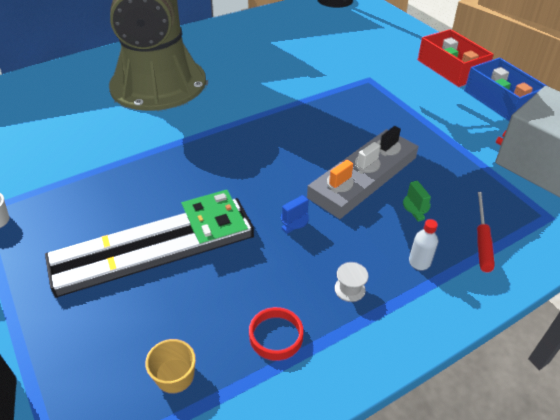

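Top: orange grip at about (178,223), with the white and black stops to its left. The yellow mark is at (425,244)/(422,275), and the board is at the left end of the rail. The scene view shows the orange grip at (342,174) and the mark at (106,242)/(112,264). I'll enlarge both.

Run:
```python
from h import *
t=cv2.imread('pics/top0.png'); s=cv2.imread('pics/scene0.png')
def crop(im,u,v,w=64,h=48): return cv2.resize(im[v:v+h,u:u+w],None,fx=6,fy=6,interpolation=cv2.INTER_CUBIC)
o=np.vstack([np.hstack([crop(t,148,200),crop(t,392,234)]),np.hstack([crop(s,310,150),crop(s,76,228)])])
cv2.imwrite('pics/crops.png',o)
T=load('top0');S=load('scene0')
def show(n,*p): print(n,np.round(p[0],4))
show('orange tri',tri((T,178,223),(S,342,168)))
show('orange rng',byrange(T,178,223)); 
for uv in [(425,244),(422,275),(350,236),(478,252),(346,265),(475,281)]: show(uv,byrange(T,*uv))
show('mark a',tri((T,425,244),(S,112,264)),);show('mark b',tri((T,422,275),(S,106,242)))
show('board',byrange(T,346,250)); show('cam',ray(T,280,210)[0])
```

```text
orange tri [0.5763 0.1503 0.0716]
orange rng [0.5742 0.1466 0.0757]
(425, 244) [ 0.5456 -0.2979  0.0304]
(422, 275) [ 0.4891 -0.2916  0.0293]
(350, 236) [ 0.5591 -0.16    0.0273]
(478, 252) [ 0.5318 -0.3981  0.0284]
(346, 265) [ 0.5061 -0.1525  0.027 ]
(475, 281) [ 0.4786 -0.3915  0.0269]
mark a [ 0.5459 -0.298   0.0286]
mark b [ 0.4895 -0.2914  0.0264]
board [ 0.5345 -0.1562  0.002 ]
cam [ 0.4926 -0.0214  0.9235]
```

View pics/crops.png

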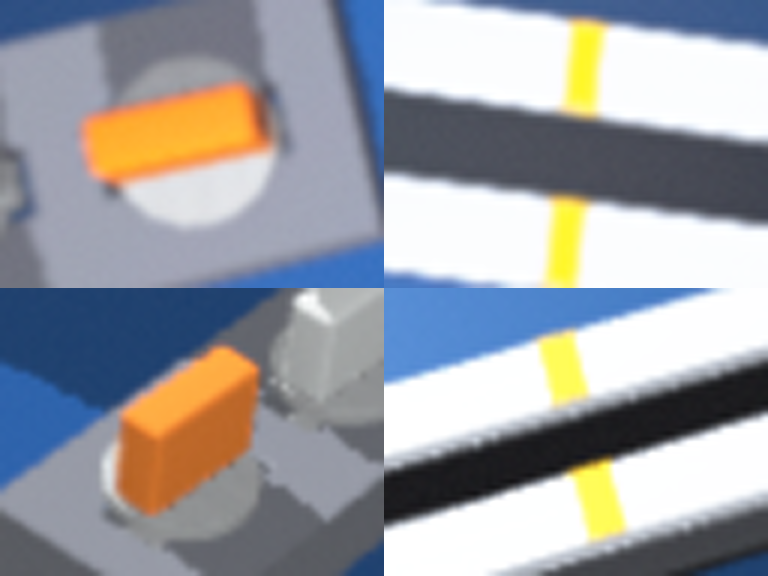

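View pics/wrist0.png

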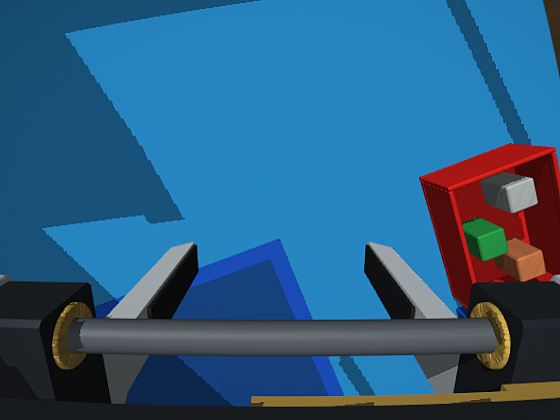

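Crops: the orange top face is centred at top (175.7,221.5) and scene (341.3,166.9). Its long axis runs from crop (88,151) to (250,115). The mark's slot centre is at top (423.4,259.6) and scene (108.4,251.6). The wrist view doesn't show the rack yet.

Run:
```python
from h import *
T=load('top0');S=load('scene0')
o=tri((T,175.7,221.5),(S,341.3,166.9)); m=tri((T,423.4,259.6),(S,108.4,251.6)); print(o,m)
f=lambda x,y,u,v:(u+(x+.5)/6-.5,v+(y+.5)/6-.5)
a=atz(T,*f(88,151,148,200),.076);b=atz(T,*f(250,115,148,200),.076);print(np.linalg.norm(a-b),'grip ang',np.degrees(np.arctan2(*(a-b)[1::-1])))
# rail slot edges
for p,q in [((0,89),(384,145)),((0,174),(384,222))]:
    a=atz(T,*f(*p,392,234),.028);b=atz(T,*f(*q,392,234),.028);print('rail ang',np.degrees(np.arctan2(*(a-b)[1::-1])))
st=sensors.state()
from scipy.spatial.transform import Rotation as R
r=R.from_quat(st['tcp_rot'],scalar_first=True).as_matrix();print(r.round(3))
d=np.array([o[0],o[1],.2])-st['position'];print('tool shift mm',r.T@d*1000)
print('y axis ang',np.degrees(np.arctan2(r[1,1],r[0,1])))
```

```text
[0.5770401  0.1511899  0.07511714] [ 0.51718181 -0.29430626  0.02978371]
0.04820215473782147 grip ang 103.36259212665693
rail ang 82.2951704815796
rail ang 83.3907781001611
[[-0.932  0.363 -0.   ]
 [ 0.363  0.932 -0.001]
 [ 0.    -0.001 -1.   ]]
tool shift mm [-482.69357741 -199.32643951    5.17891592]
y axis ang 68.699229601958
```

```bash
R="";python3 -m crank '-1 -1 -.41 0 0;-1 -1 -.41 0 0;-1 -1 -.41 0 0;-1 -1 -.41 0 0;-1 -1 -.41 0 0;-1 -1 -.41 0 0;-1 -1 -.41 0 0;-1 -1 -.41 0 0;-1 -1 -.41 0 0;-1 -1 -.41 0 0;-1 -1 -.41 0 0;-1 -1 -.41 0 0'
python3 -m crank '-1 -1 -.41 0 0;-1 -1 -.41 0 0;-1 -1 -.41 0 0;-1 -1 -.41 0 0;-1 -1 -.41 0 0;-1 -1 -.41 0 0;-1 -1 -.41 0 0;-1 -1 -.41 0 0;-1 -1 -.41 0 0;-1 -1 -.41 0 0;-1 -1 -.41 0 0;-1 -1 -.41 0 0'
python3 -m crank '-1 0 0 0 1;-1 0 0 0 1;-1 0 0 0 1;-1 0 0 0 1;-1 0 0 0 1;-1 0 0 0 1;-1 0 0 0 1;-1 0 0 0 1;-1 0 0 0 0'
python3 - <<'E'
from h import *
f=grab('wrist','wrist1')
from scipy.spatial.transform import Rotation as R
st=sensors.state(); r=R.from_quat(st['tcp_rot'],scalar_first=True).as_matrix()
print(st['time'],st['position'],np.degrees(np.arctan2(r[1,1],r[0,1])),st['q'])
E
```

```text
time: 1.65
position: [0.3881, 0.333, 0.2053]
tcp_rot: [-0.0, 0.185, 0.983, -0.0]
contact_force: [0.4, 0.4, 0.6]
opening: 0.0936
grip_force: 0.0
time: 3.15
position: [0.5766, 0.1537, 0.2055]
tcp_rot: [-0.0, 0.185, 0.983, 0.0]
contact_force: [0.6, 0.3, 0.4]
opening: 0.0939
grip_force: 0.0
time: 4.28
position: [0.576, 0.1543, 0.2054]
tcp_rot: [-0.0, 0.618, 0.787, -0.0]
contact_force: [0.0, 0.3, 0.4]
opening: 0.0939
grip_force: 0.0
4.325 [0.57587577 0.15433381 0.20538905] 13.835764465984248 [ 2.00429270e-01  4.03567772e-01  1.38191786e+00 -2.60418224e-05
  1.35619391e+00 -4.10448283e-02]
```

View pics/wrist1.png

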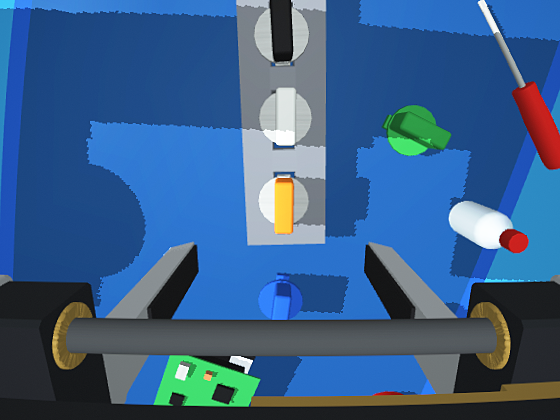

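Wrist: the orange grip spans about (275–294, 178–234). Its near edge is brighter. I'll refine it with a crop and predicted corners.

```bash
cat >> h.py <<'E'
def proj(f,P):
    R=cv2.Rodrigues(np.asarray(f['rvec'],float))[0]; p=(R@np.atleast_2d(P).T).T+np.asarray(f['tvec'],float).ravel()
    s=p[:,:2]/p[:,2:]; s=s*(1+float(f['k1'])*(s**2).sum(1))[:,None]; K=f['mtx']; return np.c_[s[:,0]*K[0,0]+K[0,2],s[:,1]*K[1,1]+K[1,2]]
def grip(c,ang,z): # corners of grip rectangle at height z, ang = long-axis deg
    a=np.radians(ang); l=np.array([np.cos(a),np.sin(a)]); w=np.array([-l[1],l[0]])
    return np.array([[*(np.array(c)+i*.025*l+j*.009*w),z] for i,j in((1,1),(1,-1),(-1,-1),(-1,1))])
E
python3 - <<'E'
from h import *
f=load('wrist1'); im=cv2.imread('pics/wrist1.png')
p=proj(f,grip((.5770,.1512),103.4,.076)); print(p.round(1)); print('cam',ray(f,280,210)[0])
x=cv2.resize(im[165:245,235:335],None,fx=7,fy=7,interpolation=cv2.INTER_CUBIC)
cv2.polylines(x,[((p-[235,165]+.5)*7).astype(int)],True,(255,0,255),1)
cv2.imwrite('pics/w1c.png',x)
E
```

```text
[[271.  183.4]
 [290.7 183.5]
 [290.  235.8]
 [271.  235.7]]
cam [0.55933292 0.22258783 0.38441995]
```

View pics/w1c.png

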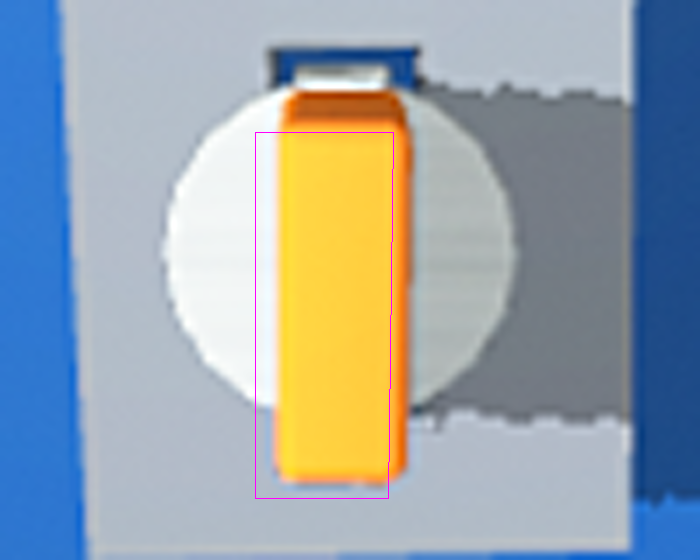

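Run:
```python
from h import *
from scipy.spatial.transform import Rotation as R
f=load('wrist1');T=load('top0');S=load('scene0')
u,v=235+344/7-.5,165+301/7-.5
print(tri((f,u,v),(T,175.7,221.5)),tri((f,u,v),(T,175.7,221.5),(S,341.3,166.9)))
o=atz(f,u,v,.0755);print(o, byrange(f,u,v))
st=sensors.state(); r=R.from_quat(st['tcp_rot'],scalar_first=True).as_matrix()
print('shift mm',r.T@(np.array([o[0],o[1],.0475])-st['position'])*1000)
```

```text
[0.57863702 0.15239443 0.06722283] [0.57764616 0.15226311 0.07415913]
[0.57910417 0.15412829 0.0755    ] [0.57912275 0.15406396 0.07520968]
shift mm [ -0.96814366   3.0994566  157.8887955 ]
```

```bash
python3 -m crank '-1 -.05 .155 1 .06;-1 0 0 1 0;-1 0 0 1 0;-1 0 0 1 0;-.2 0 0 1 0;-.2 0 0 1 0;-.2 0 0 1 0;-.2 0 0 .5 0;-.2 0 0 .45 0;-.2 0 0 0 0;1 0 0 0 0;1 0 0 0 0' 40
python3 -m crank '1 0 0 0 0;1 0 0 0 0;1 0 0 0 0;1 0 0 0 0'
python3 - <<'E'
from h import *
st=sensors.state(); print(st['position'],st['contact_force'],st['ft_torque'],st['opening'],st['grip_force'])
E
```

```text
time: 5.82
position: [0.579, 0.1545, 0.047]
tcp_rot: [0.0, 0.621, 0.784, 0.0]
contact_force: [0.9, 0.5, 0.6]
opening: 0.0398
grip_force: 0.0
time: 6.32
position: [0.5788, 0.1544, 0.0466]
tcp_rot: [0.0, 0.621, 0.784, 0.0]
contact_force: [-0.2, 0.1, 1.7]
opening: 0.018
grip_force: 40.0
[0.57881036 0.15444538 0.04657742] [-0.23141935  0.14820682  1.68528721] [-0.09232971  0.19993192 -0.01315369] 0.01799765470934308 40.00043570995331
```

```bash
python3 -m crank '1 0 0 -.4 0;1 0 0 -.6 0;1 0 0 -1 0;1 0 0 -1 0;1 0 0 -1 0;1 0 0 -1 0;1 0 0 -1 0;1 0 0 -1 0'
python3 -m crank '1 -.5 -.2 0 0;1 -1 -.39 0 0;1 -1 -.39 0 0;1 -1 -.39 0 0;1 -1 -.39 0 0;1 -1 -.39 0 0;1 -1 -.39 0 0;1 -1 -.39 0 0;1 -1 -.39 0 0;1 -1 -.39 0 0;1 -1 -.39 0 0'
python3 -m crank '1 -1 -.39 0 0;1 -1 -.39 0 0;1 -1 -.39 0 0;1 -1 -.39 0 0;1 -1 -.39 0 0;1 -1 -.39 0 0;1 -1 -.39 0 0;1 -1 -.39 0 0;1 -1 -.39 0 0;1 -1 -.39 0 0;1 -.6 -.19 0 0'
python3 -m crank '1 0 0 0 1;1 0 0 0 1;1 0 0 0 1;1 0 0 0 0'
python3 - <<'E'
from h import *
from scipy.spatial.transform import Rotation as R
f=grab('wrist','wrist2'); grab('scene','scene2'); grab('top','top2')
st=sensors.state(); r=R.from_quat(st['tcp_rot'],scalar_first=True).as_matrix()
print(st['time'],st['position'],np.degrees(np.arctan2(r[1,1],r[0,1])),st['opening'],st['contact_force'])
E
```

```text
time: 7.32
position: [0.5787, 0.1544, 0.188]
tcp_rot: [0.0, 0.621, 0.784, 0.0]
contact_force: [0.0, 0.5, -1.6]
opening: 0.0179
grip_force: 40.0
time: 8.7
position: [0.5467, -0.0704, 0.1864]
tcp_rot: [-0.0, 0.621, 0.784, -0.0]
contact_force: [-0.5, 0.0, -1.4]
opening: 0.0178
grip_force: 40.0
time: 10.07
position: [0.516, -0.2953, 0.1863]
tcp_rot: [-0.0, 0.621, 0.784, -0.0]
contact_force: [0.6, 0.2, -2.1]
opening: 0.0178
grip_force: 40.0
time: 10.58
position: [0.5164, -0.294, 0.1864]
tcp_rot: [-0.0, 0.751, 0.661, 0.0]
contact_force: [-0.4, -0.7, -1.7]
opening: 0.0176
grip_force: 40.0
10.725 [ 0.51631739 -0.29394631  0.18642743] -7.196855741227126 0.018038634676910026 [ 0.07341059 -0.19050323 -2.17503277]
```

View pics/wrist2.png

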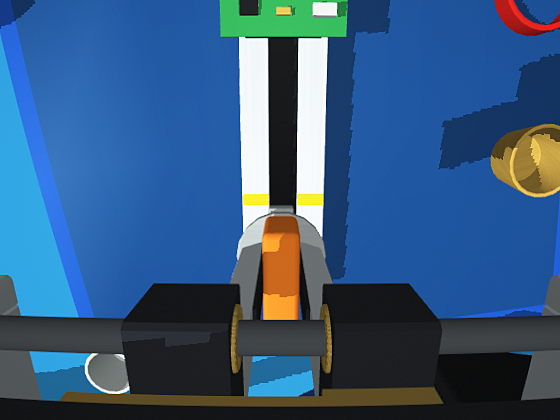

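Wrist: the stop is held straight and the slot runs nearly vertical. The yellow bars are at v≈199.5, with their inner ends at u≈268 and 297. I'll refine these numerically.

Run:
```python
from h import *
from scipy.spatial.transform import Rotation as R
f=load('wrist2'); im=f['image'].astype(int)
y=(im[...,0]>170)&(im[...,1]>150)&(im[...,2]<110); y[:150]=0;y[230:]=0;y[:,:230]=0;y[:,340:]=0
n,l,s,c=cv2.connectedComponentsWithStats(y.astype(np.uint8)); print(s[1:],c[1:])
g=im.sum(2); L=[];Rr=[]
for v in list(range(60,185,6))+[199]:
    row=g[v]; bl=np.where(row[240:330]<200)[0]+240   # black slot
    # half-level crossing
    def x(a,b):
        seg=row[a:b].astype(float); h=(seg.max()+seg.min())/2; i=np.where(np.diff(np.sign(seg-h)))[0][0]; return a+i+(h-seg[i])/(seg[i+1]-seg[i])
    mid=283; a,b=x(255,mid),x(mid,312); L.append(atz(f,a,v,.028));Rr.append(atz(f,b,v,.028))
    if v in(60,120,180,199):print(v,a,b)
L=np.array(L);Rr=np.array(Rr);C=(L+Rr)/2
p=np.polyfit(C[:,1],C[:,0],1); ang=np.degrees(np.arctan2(1,p[0]));print('slot ang',ang,'width',np.linalg.norm(L-Rr,axis=1)[[0,-1]])
for e in(L,Rr): print(np.degrees(np.arctan2(1,np.polyfit(e[:,1],e[:,0],1)[0])))
cy=c[1:3].mean(0)
m=atz(f,283,c[np.argsort(-s[1:,4])[:2]+1][:,1].mean(),.028);m[0]=np.polyval(p,m[1]);print('mark',m)
T=load('top0');print('tri',tri((f,*proj(f,m)[0]),(T,423.4,259.6)))
st=sensors.state(); r=R.from_quat(st['tcp_rot'],scalar_first=True).as_matrix()
print('shift mm',r.T@(np.array([m[0],m[1],.028+.0126])-st['position'])*1000)
```

```text
[[243 194  26  11 278]
 [298 194  26  11 286]] [[255.32014388 199.0323741 ]
 [310.5        199.        ]]
60 267.7099156118143 297.5
120 268.23728813559325 296.668458781362
180 268.6578411405295 296.35701438848923
199 269.0426829268293 295.56597222222223
slot ang 82.65352468079095 width [0.02762281 0.02677943]
82.76468239167906
82.54248923934193
mark [ 0.51853401 -0.29286874  0.028     ]
tri [ 0.51779344 -0.29087626  0.04016454]
shift mm [  1.34373285   2.07495658 145.82730337]
```

```bash
python3 -m crank '1 .07 .1 0 0.02;1 0 0 1 0;1 0 0 1 0;1 0 0 1 0;1 0 0 1 0;1 0 0 1 0;1 0 0 .7 0;1 0 0 0 0'
python3 - <<'E'
from h import *
grab('scene','scene3'); grab('top','top3')
s=cv2.imread('pics/scene3.png')[205:295,40:180]; cv2.imwrite('pics/s3c.png',cv2.resize(s,None,fx=5,fy=5,interpolation=cv2.INTER_CUBIC))
E
```

```text
time: 11.72
position: [0.5182, -0.2925, 0.0717]
tcp_rot: [-0.001, 0.752, 0.66, -0.0]
contact_force: [-0.4, 0.2, -0.4]
opening: 0.018
grip_force: 40.0
```

View pics/s3c.png

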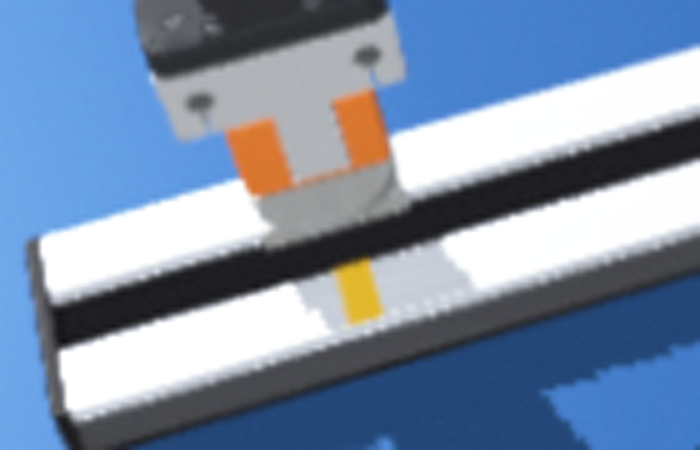

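The crop shows the stop's flange centred above the slot and just over the yellow bar, at crop (335,215) and (357,290). I'm lowering it now.

```bash
python3 -m crank '1 0 0 .4 0;1 0 0 .4 0;1 0 0 .3 0;1 0 0 .2 0;1 0 0 .1 0;1 0 0 0 0'
python3 -m crank '1 0 0 .08 0;1 0 0 .05 0;1 0 0 0 0'
```

```text
time: 12.58
position: [0.5185, -0.2928, 0.0444]
tcp_rot: [-0.0, 0.752, 0.659, -0.0]
contact_force: [-0.0, -0.3, -0.2]
opening: 0.0177
grip_force: 40.0
time: 12.95
position: [0.5184, -0.2928, 0.0418]
tcp_rot: [-0.0, 0.752, 0.659, -0.0]
contact_force: [0.3, 0.0, -1.3]
opening: 0.0177
grip_force: 40.0
```

```bash
python3 -m crank '1 0 0 .05 0;1 0 0 .03 0;1 0 0 0 0'
python3 -m crank '1 0 0 .03 0;1 0 0 0 0'
```

```text
time: 13.32
position: [0.5185, -0.2928, 0.0405]
tcp_rot: [0.0, 0.752, 0.659, 0.0]
contact_force: [-2.7, 1.9, 3.3]
opening: 0.018
grip_force: 40.0
time: 13.58
position: [0.5185, -0.2928, 0.0405]
tcp_rot: [0.0, 0.752, 0.659, -0.0]
contact_force: [-5.3, 3.1, 10.7]
opening: 0.0178
grip_force: 40.0
```

Seated at z=0.0405, as predicted. Next is the quarter turn.

```bash
python3 -m crank '1 0 0 -.02 .5;1 0 0 0 1;1 0 0 0 1;1 0 0 0 1'
python3 -m crank '1 0 0 0 1;1 0 0 0 1;1 0 0 0 1;1 0 0 0 1;1 0 0 0 1;1 0 0 0 1;1 0 0 0 1;1 0 0 0 1;1 0 0 0 1;1 0 0 0 .6;1 0 0 0 0'
python3 - <<'E'
from h import *
from scipy.spatial.transform import Rotation as R
st=sensors.state(); r=R.from_quat(st['tcp_rot'],scalar_first=True).as_matrix()
print(st['time'],np.degrees(np.arctan2(r[1,1],r[0,1])),st['contact_force'],st['ft_torque'],st['position'])
E
```

```text
time: 14.08
position: [0.5188, -0.2932, 0.0406]
tcp_rot: [0.001, 0.874, 0.487, 0.0]
contact_force: [-0.7, -0.9, 3.6]
opening: 0.0179
grip_force: 40.0
time: 15.45
position: [0.5188, -0.2931, 0.0406]
tcp_rot: [0.0, 0.998, -0.066, 0.001]
contact_force: [-0.9, -1.6, 6.0]
opening: 0.0177
grip_force: 40.0
15.45 -97.52579802406969 [-0.87077389 -1.63322739  6.03442949] [-0.18418244  0.32496784 -0.07414937] [ 0.51880397 -0.29314575  0.04055342]
```

```bash
python3 -m crank '.4 0 0 0 0;.2 0 0 0 0;0 0 0 0 0;0 0 0 0 0;0 0 0 -.3 0;0 0 0 -.7 0;0 0 0 -1 0;0 0 0 -1 0;0 0 0 -1 0;0 0 0 -1 0;0 0 0 -1 0;0 0 0 -1 0'
python3 - <<'E'
from h import *
f=grab('scene','scene4'); t=grab('top','top4'); w=grab('wrist','wrist4')
s=cv2.resize(cv2.imread('pics/scene4.png')[205:295,40:180],(700,450),interpolation=cv2.INTER_CUBIC)[:,:400]
x=cv2.resize(cv2.imread('pics/wrist4.png'),(600,450))[:,100:500]
cv2.imwrite('pics/v4.png',np.hstack([s,x]))
E
```

```text
time: 16.95
position: [0.5185, -0.2928, 0.1819]
tcp_rot: [0.0, 0.998, -0.066, 0.0]
contact_force: [0.7, 0.4, 0.4]
opening: 0.0471
grip_force: 0.0
```

View pics/v4.png

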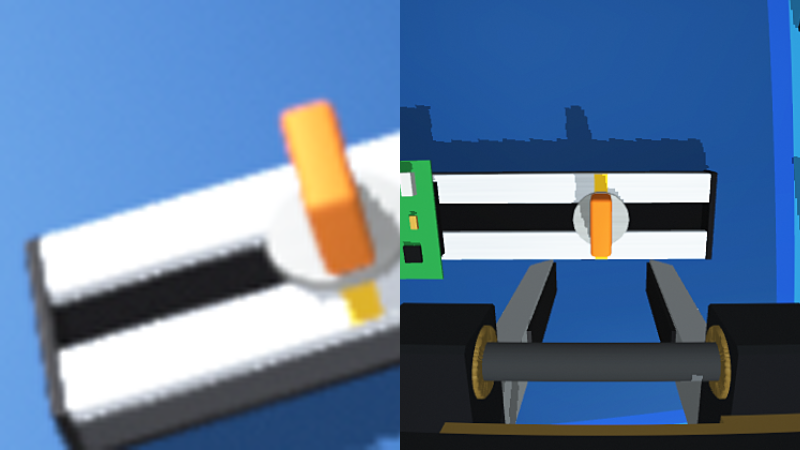

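The stop sits crosswise, flat and upright, centred on the yellow mark: bar at v≈183 and stop at (600,217) in the wrist half. The gripper is clear, so I'm handing in.

```bash
python3 -c "
from cell import workorder; print(workorder.sign_off())"
```

```text
the job is handed in; nothing more can be done
None
```

The orange stop is seated at the yellow mark, turned a quarter turn crosswise under the rail's lips and released upright; the white and black stops were not touched, and the job was handed in at about 17 s (no verdict was shown).

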